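Seat the flatted pipe stub in the welding nest

TASK

Of the three steel pipe stubs standing on the welding table, pick up the one whose round flange has a flat cut on one side, turn it so that the flat faces the yellow key in the pocket of the aluminium nest, and lower it gently, without dropping it, until the flange sits fully home on the pocket floor. Let go of it, and leave the other two stubs standing where they are.

Things in the scene. Friction and masses are not known exactly. Their poses are not given: they have to be found in the camera images.
- d_stub: stub to load: upright steel pipe, 42 mm outside, on a 12 mm thick flange, 72 mm tall in all, up to 0.7 kg. The flange is an 80 mm disc with one flat cut 26 mm from the axis, a yellow stripe along it. Origin: on the axis at the underside; z up, x points from the axis squarely to the flat. Starts upright on the table (height 0). Grip the pipe 40 to 60 mm above the underside.
- nest: fixed aluminium block, 140 x 140 x 22 mm, black bars 27 mm high along its y sides. Round pocket, 92 mm wide, floor 8 mm above the table; a yellow key (top 25 mm above the table) closes one side with a straight face 31 mm from the centre. Rims bevelled 6 mm. Origin: pocket centre at table height; z up, x points squarely to the key. Loaded, the d_stub's origin is at z 8 mm, its x along this x.
- round_stub: bystander: same pipe and height, on a full round flange of 80 mm diameter with no flat; does not fit the pocket. Origin on its axis at the underside.
- square_stub: bystander: same pipe and height, on a square flange of 72 x 72 mm; does not fit the pocket. Origin on its axis at the underside.
Things that resemble listed ones, but are neither listed nor needed, are in the scene too. What is shaped like the d_stub but blue or pink is not meant.

How it is judged:
At the end, for the whole second after the job is handed in: The flatted stub stands at rest and upright (within 0.08 rad) in the nest's pocket, its underside within 3.5 mm of the pocket's floor, its axis within 15 mm of the pocket's centre, its flat at the key and parallel to it within 0.45 rad, released (z of d_stub in the frame of nest between 0.004 and 0.0115 m and horizontal distance between d_stub and nest below 0.015 m and angle between the x axis of d_stub and the x axis of nest, either way round below 0.45 rad and angle between d_stub's own z axis and vertical below 0.08 rad and linear speed of d_stub below 0.02 m/s); the robot touches nothing.
It fails at once if another stub moved more than 40 mm or tipped more than 0.3 rad (distance of any of round_stub, square_stub from where it was at the start of the episode above 0.04 m or angle between any of round_stub, square_stub's own z axis and vertical above 0.3 rad).
It fails at once if the flatted stub dropped onto the nest from more than about 25 mm (falling free faster than 0.7 m/s) (horizontal distance between d_stub and nest below 0.08 m and linear speed of d_stub above 0.7 m/s and contact force between the fingers and d_stub below 0.5 N).
It also fails if it takes over 40 s, if anything falls off the work surface, if the arm or the gripper's body presses on something with over 40 N, if the wrist force passes 120 N, or if a joint passes its speed limit or range.

ROBOT

A 7-joint arm with a two-finger parallel gripper is mounted at the origin on the work surface. World frame = base frame: x ahead of the robot, y to its left, z up, the work surface at z = 0. Lengths are in m, angles in rad, forces in N, time in s.
With the tool pointing down it reaches from about 0.4 to 0.85 m from the base axis. Payload 6.9 kg.
Tool frame: the origin (TCP) lies midway between the tips of the shut fingers; the grasp point (between the pads) lies 19 mm behind it; z points along the fingers, y is the line along which they close (so a half turn about z gives the same grasp; the last joint's range is limited). The gripper opens to 85 mm and grips with 20 to 120 N. Pads are 22 mm wide; open, the fingers measure 114 mm over their backs; the gripper's body (76 mm by 85 mm) begins 54 mm behind the grasp point. The pads swing forward as they close: fully open they stand 13 mm farther back than shut.
Start: joints at [-1.046, 0.507, -0.238, 1.5, 0.126, 1.149, -0.155], TCP at [0.254, 0.571, 0.231] pointing down, gripper open.
Joint ranges: [-3.08, 3.08], [-0.24, 2.05], [-1.43, 1.35], [0, 2.5], [-1.52, 4.66], [0.17, 1.96], [-2.89, 2.89]. Speed limits (rad/s): [2.39, 2.39, 3.14, 3.14, 3.14, 3.14, 3.14].

INTERFACE

Orientations are given as a unit quaternion [x, y, z, w].
In Python, from bench import r gives the robot as it stands. The module is installed in compiled form; this text tells all that it offers. Calls block until the motion is done:
- r.move_to(position, orientation): joint-space move of the TCP to a pose.
- r.movel(position, rate=0.15, attitude=None, guard=None): straight line of the TCP; attitude=None keeps the orientation; rate is the mean speed in m/s. With guard (N) it stops when the force on the tool has changed by that much, and returns True; else False.
- r.goto_joints(angles): joint-space move.
- r.set_gripper(opening, newtons=None): finger opening in m; newtons is the grip in N (None keeps the last); returns when the fingers have stopped.
- r.dwell(seconds).
- r.ik(position, orientation): joint angles nearest the present ones, or None.
- r.observe(): the state.
- r.read_camera(name): name is "scene" or "top" or "wrist"; returns (picture, depth): 480x640x3 uint8, red, green, blue; 480x640 float32, m along the optical axis (not along the pixel's ray), 0 where there is no reading.
- r.camera_params(name): a dict with "intrinsics" (3x3 intrinsics, pixels), "k1" (the pictures are not rectified: a ray, as slopes to the right and down, at radius r is drawn at 1 + k1 r^2 times it, then the intrinsics apply), "extrinsics" (4x4, takes a point from camera to world coordinates); the wrist camera has in their place "hand_eye" (4x4, takes a point from camera to tool coordinates, whose origin is the TCP and whose axes are the flange's). Camera axes: x right, y down, z forward; pixel columns grow to the right and rows downward; lengths in m; the calibration is good to about 2 mm. A picture is of the moment at which its call begins: read the wrist's pose just before it. camera_params takes no time and is no camera call.
A pose or a line that the arm cannot do raises r.PlanningError and nothing moves.
- r.close_job(): hands the job in; it is judged then, once.
Trained networks look in the newest picture that a camera, given by its name, has taken for a name from the list of things; names that differ only in an ending like _2 or _b are one class to them, and where a whole thing is asked for, a point or a joint stands for the part that bears it (a point fixed in the world has none). Each returns a list of dicts, best first, with "conf" (0 to 1); they miss things now and then, are a little off and sometimes report something else, mostly with a low value. They report only what shows in the picture. A call takes as long as a camera call. They do not tell look-alikes from the thing itself.
- r.boxes_of(name, camera): "location" ([column, row] as shares, 0 to 1, of the picture: columns of its width, rows of its height, amid what is visible of it).
- r.place_of(name, camera): "location" ([column, row] as shares, 0 to 1, of the picture: columns of its width, rows of its height: a listed point, or the origin of a listed thing).
The state is a dict: "t": time; "joints": joint angles; "qvel": joint speeds; "joint_torque": joint torques, N m; "ee_pos": TCP position; "ee_rot": TCP orientation; "ft_force": force on the tool from outside, world axes, zero at the start; "torque": the same for the moment, N m; "opening": finger opening in m; "grasp_force": force on a finger pad.
Only numpy, scipy, OpenCV 4.12 (cv2) and the standard library are available. Lean on these libraries where they do the work, as an engineer would, in place of code of your own. Each camera call takes 0.05 s, during which the arm holds its last target. There are 200 camera calls.

## Working session

There is one attempt and no reset: what is moved stays moved. The work goes in short steps, each a Python script; the robot and the scene stay as the last script left them, time stands still between calls to the robot, and variables do not carry over. Pictures are saved under pics/ and viewed, at most 10 in all, crops included, and the job is handed in when it is done.

```bash
mkdir -p pics
cat > h.py <<'E'
import numpy as np, cv2
from bench import r
def ray(p,u,v):
    K=np.array(p["intrinsics"]);d=np.array([[[u,v]]],float)
    return np.append(cv2.undistortPoints(d,K,np.array([p["k1"],0,0,0,0],float))[0,0],1.)
def world(p,T,u,v,z=None,depth=None):
    d=ray(p,u,v);o=T[:3,3];w=T[:3,:3]@d
    s=depth if depth is not None else (z-o[2])/w[2]
    return o+s*w
def save(n,im): cv2.imwrite(n,im[:,:,::-1])
E
python3 - <<'E'
from h import *
for c in("top","scene"):
    im,d=r.read_camera(c);p=r.camera_params(c);T=np.array(p["extrinsics"]);save(f"pics/{c}.png",im);np.savez(f"{c}.npz",im=im,d=d)
    print(c,T.round(3).tolist(),np.array(p["intrinsics"]).tolist(),p["k1"])
    for n in("d_stub","nest","round_stub","square_stub"):
        for h in r.place_of(n,c):
            u,v=np.array(h["location"])*[640,480]
            print(n,round(h["conf"],2),round(u),round(v),world(p,T,u,v,z=0).round(3))
print(r.observe())
E
```

```text
top [[-0.013, -0.983, 0.185, 0.32], [-1.0, 0.011, -0.012, 0.045], [0.009, -0.186, -0.983, 0.885], [0.0, 0.0, 0.0, 1.0]] [[434.56203317058265, 0.0, 327.5202529585578], [0.0, 434.56203317058265, 241.6267833137638], [0.0, 0.0, 1.0]] -0.048347097990327485
d_stub 0.86 154 222 [0.533 0.397 0.   ]
d_stub 0.84 182 282 [0.405 0.334 0.   ]
d_stub 0.68 186 351 [0.269 0.318 0.   ]
nest 0.64 494 255 [ 0.455 -0.313  0.   ]
round_stub 0.86 406 161 [ 0.663 -0.136  0.   ]
square_stub 0.72 270 174 [0.635 0.157 0.   ]
scene [[0.487, 0.719, -0.495, 0.833], [0.873, -0.392, 0.29, -0.166], [0.014, -0.573, -0.819, 0.66], [0.0, 0.0, 0.0, 1.0]] [[437.5165742821606, 0.0, 319.09407047153104], [0.0, 437.5165742821606, 245.43392325024487], [0.0, 0.0, 1.0]] -0.10654375995458527
d_stub 0.86 490 219 [0.54  0.394 0.   ]
d_stub 0.67 423 184 [0.402 0.331 0.   ]
d_stub 0.62 382 149 [0.275 0.316 0.   ]
nest 0.85 119 343 [ 0.448 -0.313  0.   ]
round_stub 0.89 274 410 [ 0.662 -0.135  0.   ]
square_stub 0.85 422 309 [0.631 0.157 0.   ]
{'t': 0.5, 'joints': array([-1.04651214,  0.50754783, -0.23761874,  1.50023169,  0.12570418,
        1.14886215, -0.15479873]), 'qvel': array([ 0.00074583, -0.00134728, -0.00015924,  0.00091806, -0.00213399,
       -0.00254299, -0.00076103]), 'joint_torque': array([ 1.51020471e-03, -6.19846845e+01, -2.18163304e+00, -2.49764282e+01,
        1.41463152e-02,  3.29118004e-03,  3.04675052e-05]), 'ee_pos': array([0.25416376, 0.57097105, 0.23123494]), 'ee_rot': array([ 2.07865676e-01,  9.78157380e-01, -3.15485443e-05, -1.82808076e-05]), 'ft_force': array([-0.25813572, -0.21860757, -0.69587361]), 'torque': array([0.08897077, 0.03362186, 0.00878101]), 'grasp_force': 0.0, 'opening': 0.08488326733097852}
```

View pics/top.png

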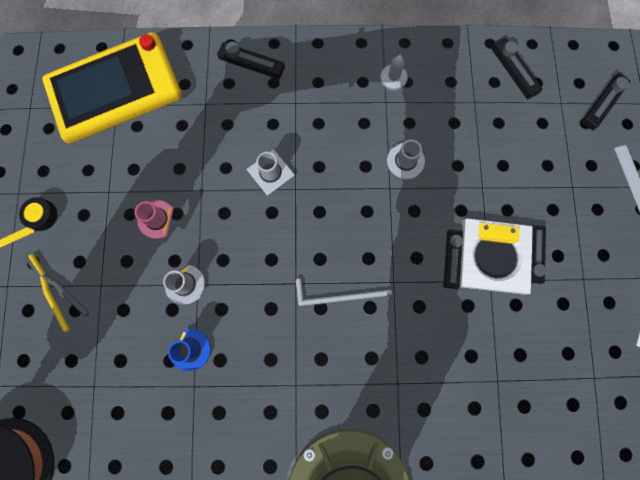

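View pics/scene.png

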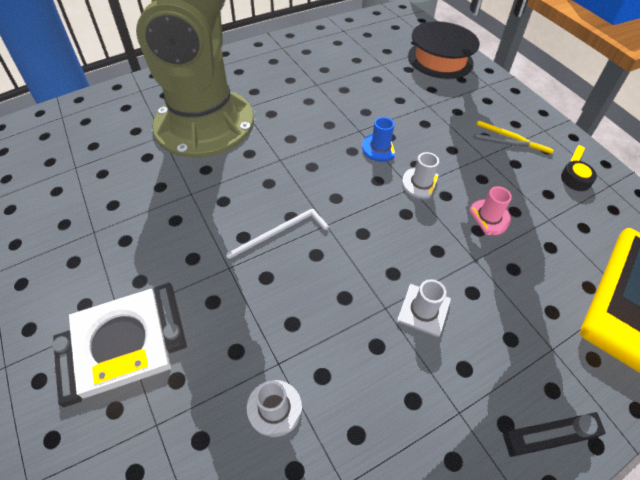

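The top view shows five stub-shaped candidates:
- steel with a yellow stripe at (182,282)
- blue at (186,351)
- pink at (154,222)
- round steel at (406,161)
- square steel at (270,174)

I choose the steel one with the stripe at (182,282). The nest is at (497,256), with its key towards image-up, which is about +x.

Run:
```python
from h import *
tiles=[]
for c,bs,bn in(("top",(145,245,75,75),(440,205,115,100)),("scene",(390,145,60,60),(50,280,140,130))):
    z=np.load(c+".npz");im=z["im"];p=r.camera_params(c);T=np.array(p["extrinsics"])
    for nm,b,h in(("stub",bs,.012),("nest",bn,.025)):
        x,y,w,hh=b;s=im[y:y+hh,x:x+w]
        hsv=cv2.cvtColor(s,cv2.COLOR_RGB2HSV);m=(hsv[...,0]>15)&(hsv[...,0]<35)&(hsv[...,1]>120)&(hsv[...,2]>90)
        vs,us=np.nonzero(m);P=np.array([world(p,T,u+x,v+y,z=h)[:2] for u,v in zip(us,vs)])
        cc=P.mean(0);U,S,V=np.linalg.svd(P-cc);print(c,nm,len(P),cc.round(4),"long axis deg",np.degrees(np.arctan2(V[0,1],V[0,0])).round(1),"std",(S/len(P)**.5).round(4))
        tiles.append(cv2.resize(s,(400,300),interpolation=cv2.INTER_CUBIC))
save("pics/crops.png",np.vstack([np.hstack(tiles[:2]),np.hstack(tiles[2:])]))
```

```text
top stub 21 [0.4309 0.3254] long axis deg 130.6 std [0.0049 0.0015]
top nest 658 [ 0.4952 -0.3143] long axis deg -96.7 std [0.0232 0.0106]
scene stub 66 [0.3885 0.3379] long axis deg 4.7 std [0.0547 0.0113]
scene nest 1003 [ 0.4982 -0.3161] long axis deg -97.2 std [0.0236 0.0093]
```

View pics/crops.png

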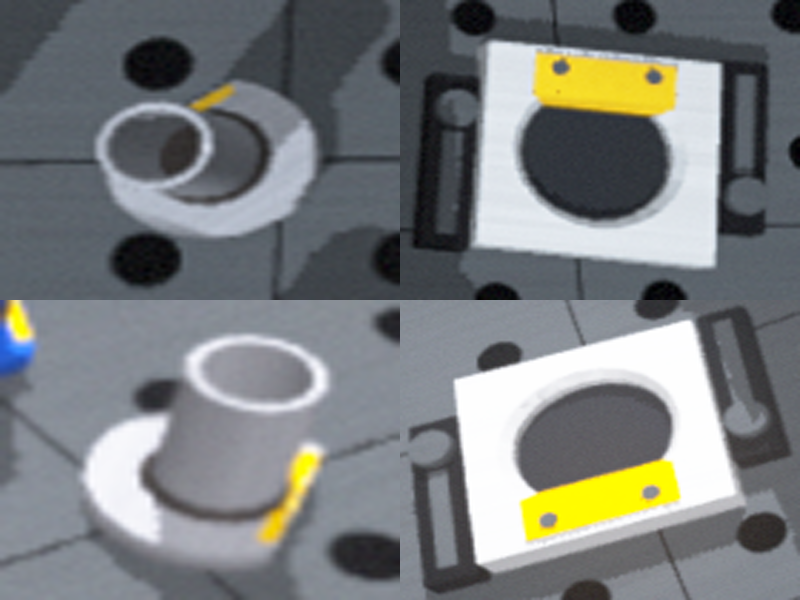

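The crops confirm it: the steel stub at top (182,282) has a round flange with a yellow-striped flat, its normal at roughly +40°. The nest key's normal is at about -7°. Next I look with the wrist camera.

```bash
cat >> h.py <<'E'
from scipy.spatial.transform import Rotation as R
def q(yaw): return (R.from_euler('z',yaw)*R.from_euler('x',np.pi)).as_quat()
def wristT():
    o=r.observe();M=np.eye(4);M[:3,:3]=R.from_quat(o["ee_rot"]).as_matrix();M[:3,3]=o["ee_pos"]
    return M@np.array(r.camera_params("wrist")["hand_eye"])
E
python3 - <<'E'
from h import *
p=r.camera_params("wrist");H=np.array(p["hand_eye"]);print(H.round(3).tolist(),np.array(p["intrinsics"])[0,0])
S=np.array([.404,.333]);N=np.array([.452,-.313])
ok=[]
for a in range(-180,180,20):
    y=np.radians(a);g=r.ik([*S,.03],q(y));n=r.ik([*N,.04],q(y+np.radians(-47)));l=r.ik([*S,.12],q(y))
    if g is not None and n is not None: print(a,np.round(g,2)[[0,4,5,6]],np.round(n,2)[[0,4,5,6]],l is not None)
E
```

```text
[[-0.001, -0.951, -0.309, 0.079], [1.0, -0.001, 0.001, -0.0], [-0.001, -0.309, 0.951, -0.144], [0.0, 0.0, 0.0, 1.0]] 364.5590365911744
-180 [-0.57  0.27  0.56  0.56] [ 0.43 -0.2   0.6   1.51] True
-160 [-0.52  0.35  0.57  0.83] [ 0.5  -0.09  0.6   1.75] True
-140 [-0.47  0.43  0.59  1.1 ] [ 0.55 -0.02  0.6   2.03] True
-120 [-0.42  0.5   0.61  1.38] [0.59 0.04 0.6  2.32] True
-100 [-0.36  0.59  0.65  1.64] [0.62 0.1  0.6  2.61] True
-80 [-0.31  0.66  0.69  1.92] [0.71 0.22 0.62 2.84] True
-60 [-0.26  0.73  0.73  2.2 ] [-0.06 -1.04  1.03 -1.85] True
-40 [-0.21  0.8   0.78  2.47] [-0.06 -1.04  1.03 -1.5 ] True
-20 [-1.03 -0.5   0.59 -2.15] [ 0.01 -0.9   0.88 -1.29] True
0 [-0.98 -0.41  0.57 -1.89] [ 0.11 -0.74  0.76 -1.1 ] True
20 [-0.91 -0.31  0.55 -1.65] [ 0.11 -0.74  0.76 -0.75] True
40 [-0.88 -0.24  0.54 -1.37] [ 0.09 -0.76  0.77 -0.38] True
60 [-0.83 -0.17  0.53 -1.09] [ 0.1  -0.75  0.76 -0.04] True
80 [-0.78 -0.07  0.53 -0.84] [ 0.12 -0.72  0.75  0.28] True
100 [-0.73  0.01  0.53 -0.57] [ 0.14 -0.68  0.73  0.59] True
120 [-0.69  0.07  0.53 -0.29] [ 0.18 -0.62  0.7   0.88] True
140 [-0.65  0.14  0.54 -0.01] [ 0.23 -0.54  0.67  1.15] True
160 [-0.61  0.21  0.55  0.28] [ 0.34 -0.36  0.62  1.31] True
```

Run:
```python
from h import *
r.move_to([.404,.333,.17],q(np.radians(80)))
T=wristT();im,d=r.read_camera("wrist");np.savez("w1.npz",im=im,d=d,T=T);save("pics/w1.png",im)
p=r.camera_params("wrist")
for h in r.place_of("d_stub","wrist"):
    u,v=np.array(h["location"])*[640,480];print(round(h["conf"],2),u,v,world(p,T,u,v,z=0).round(4))
hsv=cv2.cvtColor(im,cv2.COLOR_RGB2HSV);m=((hsv[...,0]>15)&(hsv[...,0]<35)&(hsv[...,1]>120)&(hsv[...,2]>90)).astype(np.uint8)
n,_,st,ce=cv2.connectedComponentsWithStats(m)
lab=_
for i in range(1,n):
    if st[i,4]>60:
        vs,us=np.nonzero(lab==i);P=np.array([world(p,T,u,v,z=.012)[:2] for u,v in zip(us,vs)]);c=P.mean(0);U,S,V=np.linalg.svd(P-c)
        print(st[i],c.round(4),np.degrees(np.arctan2(V[0,1],V[0,0])),(S/len(P)**.5).round(4))
# depth: pipe top points and flange top
vs,us=np.nonzero(d>0);sel=slice(None,None,1)
K=np.array(p["intrinsics"]);xy=cv2.undistortPoints(np.c_[us,vs].astype(float)[:,None],K,np.array([p["k1"],0,0,0,0.]))[:,0]
P=np.c_[xy,np.ones(len(xy))]*d[vs,us][:,None];P=P@T[:3,:3].T+T[:3,3]
near=np.linalg.norm(P[:,:2]-[.404,.333],axis=1)<.06
for lo,hi in((.067,.077),(.008,.016)):
    Q=P[near&(P[:,2]>lo)&(P[:,2]<hi)][:,:2].astype(np.float32)
    if len(Q)>5: print(lo,len(Q),np.median(P[near&(P[:,2]>lo)&(P[:,2]<hi)][:,2]),cv2.minEnclosingCircle(Q))
print(r.observe()["t"])
```

```text
0.95 176.32000000000002 267.31199999999995 [0.2697 0.3071 0.    ]
0.89 464.512 125.52000000000001 [0.5385 0.3878 0.    ]
0.62 311.168 225.11999999999998 [0.3999 0.3258 0.    ]
[433 151  60   8 225] [0.5253 0.367 ] -12.951619323298592 [0.013  0.0011]
[307 188  50  46 307] [0.4199 0.3385] -52.69627721175373 [0.017  0.0014]
[146 238  62  19 267] [0.2808 0.33  ] -24.136014369571914 [0.0164 0.0013]
0.067 1106 0.0727789563367013 ((0.40177616477012634, 0.32461991906166077), 0.02112840861082077)
0.008 2575 0.013350175891643723 ((0.40154582262039185, 0.3243422508239746), 0.040217068046331406)
1.7083
```

View pics/w1.png

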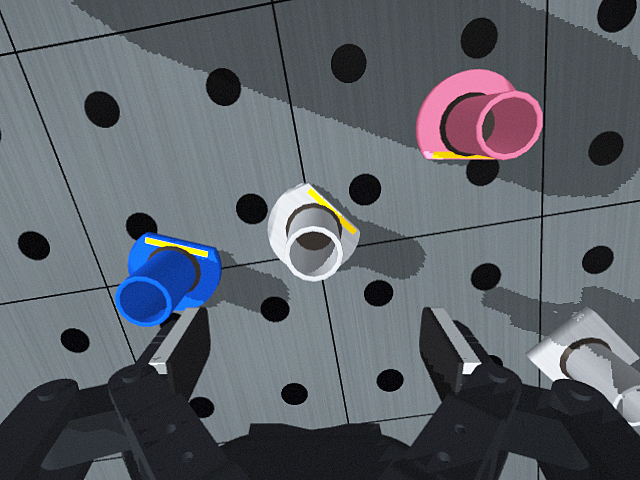

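The wrist picture shows the steel stub at (311,225), stripe at upper right (332,210); blue is at (170,270) and pink at (480,120). Depth circles have the right radii (21.1 and 40.2 mm). That leaves an 8 mm y disagreement with the network, which I check against fixed-camera depth, measuring the nest at the same time.

```bash
cat >> h.py <<'E'
def cloud(p,T,d):
    vs,us=np.nonzero(d>0);K=np.array(p["intrinsics"])
    xy=cv2.undistortPoints(np.c_[us,vs].astype(float)[:,None],K,np.array([p["k1"],0,0,0,0.]))[:,0]
    return (np.c_[xy,np.ones(len(xy))]*d[vs,us][:,None])@T[:3,:3].T+T[:3,3]
def band(P,c,rad,lo,hi):
    return P[(np.linalg.norm(P[:,:2]-c,axis=1)<rad)&(P[:,2]>lo)&(P[:,2]<hi)]
E
python3 - <<'E'
from h import *
for c in("top","scene"):
    z=np.load(c+".npz");p=r.camera_params(c);T=np.array(p["extrinsics"]);P=cloud(p,T,z["d"])
    for lo,hi in((.066,.078),(.007,.017)):
        Q=band(P,[.403,.328],.06,lo,hi);print(c,"stub",lo,len(Q),np.median(Q[:,2]) if len(Q) else 0,cv2.minEnclosingCircle(Q[:,:2].astype(np.float32)) if len(Q) else 0)
    Q=band(P,[.452,-.313],.11,.019,.0235);print(c,"block",len(Q),cv2.minAreaRect(Q[:,:2].astype(np.float32)))
    Q=band(P,[.452,-.313],.046,.004,.0115);print(c,"floor",len(Q),np.median(Q[:,2]),cv2.minEnclosingCircle(Q[:,:2].astype(np.float32)))
    Q=band(P,[.452,-.313],.4,-.01,.006);print("table z",np.median(Q[:,2]))
E
```

```text
top stub 0.066 161 0.07035005593066845 ((0.4010344445705414, 0.32566192746162415), 0.02142104133963585)
top stub 0.007 725 0.01123017298588247 ((0.4007773995399475, 0.32590314745903015), 0.04118066281080246)
top block 2416 ((0.45059987902641296, -0.30759018659591675), (0.19770629703998566, 0.1418505311012268), 82.78096008300781)
top floor 1286 0.007129977784066988 ((0.4507525861263275, -0.31136563420295715), 0.04558400809764862)
table z -0.0014310603223907092
scene stub 0.066 188 0.07174589541374837 ((0.40278318524360657, 0.3261077404022217), 0.022427687421441078)
scene stub 0.007 450 0.013749414543603566 ((0.4017249047756195, 0.32501089572906494), 0.04047247767448425)
scene block 4096 ((0.44991350173950195, -0.309137225151062), (0.20270514488220215, 0.1435096710920334), 83.1813735961914)
scene floor 1755 0.008921482905737244 ((0.44797515869140625, -0.31131184101104736), 0.04525403678417206)
table z 0.0005211649113945338
```

Depth agrees across all three cameras: the stub is at (0.4017, 0.325), yaw 37.3°. The nest is at about (0.451, -0.3105), yaw -7°. Grasping now.

Run:
```python
from h import *
S=[.4017,.325];Q=q(np.radians(160))
r.move_to([*S,.13],Q)
print("down",r.movel([*S,.029],rate=.12,guard=15),r.observe()["ee_pos"])
r.set_gripper(.03,80);o=r.observe();print(o["opening"],o["grasp_force"],o["ee_pos"])
r.movel([*S,.15],rate=.12);o=r.observe();print(o["opening"],o["grasp_force"],o["ft_force"],o["t"])
T=wristT();im,d=r.read_camera("wrist");np.savez("w2.npz",im=im,d=d,T=T);save("pics/w2.png",im)
p=r.camera_params("wrist");P=cloud(p,T,d);t=o["ee_pos"]
near=P[(np.linalg.norm(P[:,:2]-t[:2],axis=1)<.05)&(P[:,2]>.06)&(P[:,2]<.16)]
h,e=np.histogram(near[:,2],np.arange(.06,.162,.004));print(list(zip(e.round(3),h)))
hsv=cv2.cvtColor(im,cv2.COLOR_RGB2HSV);m=((hsv[...,0]>15)&(hsv[...,0]<35)&(hsv[...,1]>120)&(hsv[...,2]>90)).astype(np.uint8)
n,lab,st,ce=cv2.connectedComponentsWithStats(m);print(st[1:][st[1:,4]>40])
```

```text
down False [0.40198536 0.32533639 0.02951848]
0.039952720683704715 80.42926043272018 [0.40191282 0.32503174 0.02970101]
0.040254828106742115 80.9847055748105 [ 0.48250868 -0.33448915 -4.76550612] 5.425
[(np.float64(0.06), np.int64(0)), (np.float64(0.064), np.int64(0)), (np.float64(0.068), np.int64(0)), (np.float64(0.072), np.int64(0)), (np.float64(0.076), np.int64(0)), (np.float64(0.08), np.int64(0)), (np.float64(0.084), np.int64(0)), (np.float64(0.088), np.int64(0)), (np.float64(0.092), np.int64(0)), (np.float64(0.096), np.int64(0)), (np.float64(0.1), np.int64(0)), (np.float64(0.104), np.int64(0)), (np.float64(0.108), np.int64(0)), (np.float64(0.112), np.int64(0)), (np.float64(0.116), np.int64(0)), (np.float64(0.12), np.int64(162)), (np.float64(0.124), np.int64(224)), (np.float64(0.128), np.int64(776)), (np.float64(0.132), np.int64(7367)), (np.float64(0.136), np.int64(546)), (np.float64(0.14), np.int64(393)), (np.float64(0.144), np.int64(487)), (np.float64(0.148), np.int64(547)), (np.float64(0.152), np.int64(681)), (np.float64(0.156), np.int64(895))]
[[606   0  34  38 655]
 [259  22   9  86 490]
 [363 270  27  24 279]
 [404 318   8  18  87]
 [623 456  17  23 206]]
```

View pics/w2.png

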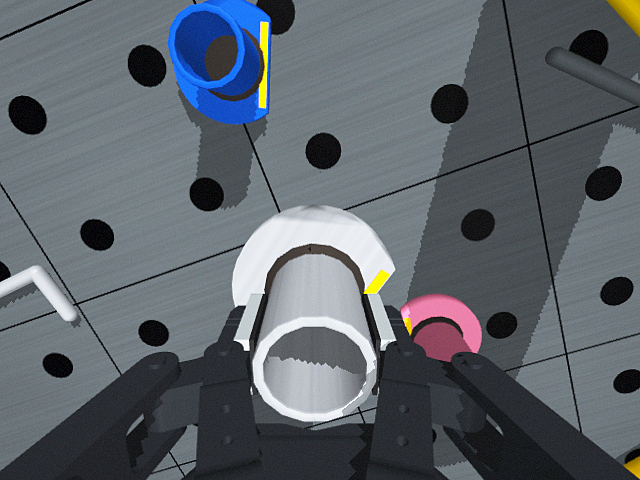

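Held and upright, flange top as expected. I carry it high to beside the nest and look at the nest past the stub.

Run:
```python
from h import *
y=np.radians(160-44.3);N=np.array([.451,-.3105]);L=N-.11*np.array([np.cos(y),np.sin(y)])
p=r.camera_params("wrist")
# held stripe yaw check from last picture
z=np.load("w2.npz");s=z["im"][265:300,355:400];hsv=cv2.cvtColor(s,cv2.COLOR_RGB2HSV);vs,us=np.nonzero((hsv[...,0]>15)&(hsv[...,0]<35)&(hsv[...,1]>120)&(hsv[...,2]>90))
A=np.array([world(p,z["T"],u+355,v+265,z=.1325)[:2] for u,v in zip(us,vs)]);c=A.mean(0);V=np.linalg.svd(A-c)[2];print("stripe",c,np.degrees(np.arctan2(V[0,1],V[0,0])), "dist along 37.3:",(c-[.4019,.325])@[np.cos(.651),np.sin(.651)])
r.movel([.4017,.325,.2],rate=.2)
r.move_to([*L,.2],q(y));r.dwell(.2)
T=wristT();im,d=r.read_camera("wrist");np.savez("w3.npz",im=im,d=d,T=T);save("pics/w3.png",im)
P=cloud(p,T,d)
Q=band(P,N,.11,.018,.0238);print("block",len(Q),cv2.minAreaRect(Q[:,:2].astype(np.float32)))
Q=band(P,N,.06,.003,.0115);print("floor",len(Q),np.median(Q[:,2]),cv2.minEnclosingCircle(Q[:,:2].astype(np.float32)))
hsv=cv2.cvtColor(im,cv2.COLOR_RGB2HSV);m=((hsv[...,0]>15)&(hsv[...,0]<35)&(hsv[...,1]>120)&(hsv[...,2]>90)).astype(np.uint8)
n,lab,st,ce=cv2.connectedComponentsWithStats(m)
for i in range(1,n):
    if st[i,4]>60:
        vs,us=np.nonzero(lab==i);B=np.array([world(p,T,u,v,z=.025)[:2] for u,v in zip(us,vs)],np.float32);print(st[i],cv2.minAreaRect(B))
o=r.observe();print(o["t"],o["opening"],o["ft_force"])
```

```text
stripe [0.40755621 0.35407287] -56.732645584849514 dist along 37.3: 0.022117036833525568
block 16426 ((0.4504327178001404, -0.3149324357509613), (0.19953112304210663, 0.1440814882516861), 84.12256622314453)
floor 8951 0.009797374926838354 ((0.4499509334564209, -0.3114529550075531), 0.045981135219335556)
[ 319   59   88  111 4123] ((0.49701011180877686, -0.3178499937057495), (0.08414708077907562, 0.03381914272904396), 82.8514175415039)
[364 269  26  25 284] ((0.5833189487457275, -0.4454762041568756), (0.029578501358628273, 0.010291145183146), 82.44681549072266)
[  0 424  29  40 427] ((0.31372538208961487, -0.7920950055122375), (0.029269738122820854, 0.05552835762500763), 4.776713848114014)
8.7417 0.0399331620623882 [ 0.1749126  -1.17211255 -4.33586639]
```

View pics/w3.png

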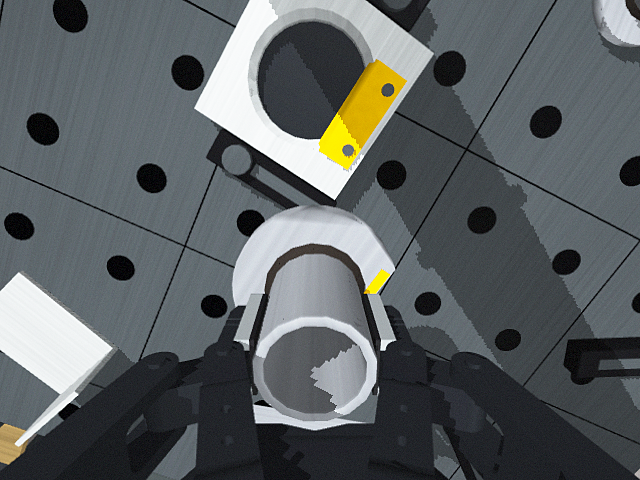

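The nest is centred in the picture at (315,75), with its key at (362,115) parallel to the stub's stripe at (377,282). The floor circle gives (0.450, -0.3115) with a 46 mm radius, which is right. Lowering now with the guard on.

Run:
```python
from h import *
N=[.450,-.3115]
r.movel([*N,.2],rate=.15)
r.movel([*N,.075],rate=.12);r.dwell(.2)
print(r.movel([*N,.044],rate=.04,guard=12),r.observe()["ee_pos"],r.observe()["ft_force"])
print(r.movel([*N,.034],rate=.015,guard=8));o=r.observe();print(o["ee_pos"],o["ft_force"],o["opening"],o["t"])
```

```text
False [ 0.4500616  -0.31164738  0.04414022] [ 0.11086358 -0.2443549  -4.59369818]
True
[ 0.45006234 -0.31147442  0.03773495] [-0.02400993  0.14459856  4.66553986] 0.04016682218170614 12.425
```

Contact came at TCP z = 0.0377, exactly the expected seated height. I release, retreat and check.

Run:
```python
from h import *
N=[.450,-.3115];p=r.camera_params("wrist")
r.set_gripper(.07);r.movel([*N,.2],rate=.12);r.dwell(.2)
T=wristT();im,d=r.read_camera("wrist");save("pics/w4.png",im);P=cloud(p,T,d)
for lo,hi,rad in((.07,.09,.035),(.016,.0235,.037)):
    Q=band(P,N,rad,lo,hi);print(len(Q),np.median(Q[:,2]),cv2.minEnclosingCircle(Q[:,:2].astype(np.float32)))
o=r.observe();print(o["t"],o["ee_pos"],o["ft_force"])
```

```text
1120 0.0806873355881689 ((0.4503384530544281, -0.31087785959243774), 0.02101338654756546)
2155 0.021352462076717038 ((0.4498179852962494, -0.3114040195941925), 0.03698626533150673)
14.5833 [ 0.44987581 -0.3114393   0.1996192 ] [0.53486824 0.1224853  0.07744344]
```

View pics/w4.png

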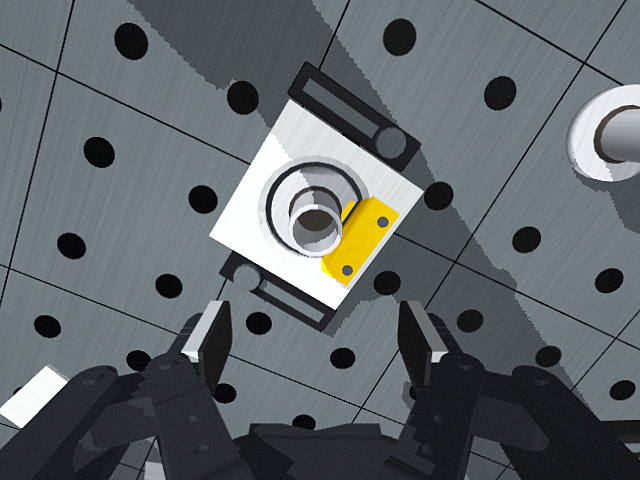

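The stub stands in the pocket at (315,210) with its flat against the key at (362,240). Its top is at 80.7 mm (80 expected) and it is centred within 1 mm. Handing in.

```bash
python3 -c "
from bench import r
print(r.close_job())"
```

```text
the job is handed in; nothing more can be done
None
```

The flatted stub is seated in the nest with its flat at the yellow key, upright and released. The other two stubs were never approached, and I handed the job in just after 14.6 s on the robot's clock; the hand-in returned no verdict.

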